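Lid-switch check on a photometer

ROBOT

A 6-joint arm with a two-finger parallel gripper is mounted at the origin on the work surface. World frame = base frame: x ahead of the robot, y to its left, z up, the work surface at z = 0. Lengths are in m, angles in rad, forces in N, time in s.
With the tool pointing down it reaches from about 0.275 to 0.825 m from the base axis. Payload 4.9 kg.
Tool frame: the origin (TCP) lies midway between the tips of the shut fingers; the grasp point (between the pads) lies 19 mm behind it (grip_point_offset is the distance from the TCP to the grasp point, in m); z points along the fingers, x is the direction in which the jaws open and shut, and the axes are right-handed (so a half turn about z gives the same grasp; the last joint's range is limited). The gripper opens to 85 mm and grips with 20 to 120 N. Pads are 22 mm wide; open, the fingers measure 114 mm over their backs; the gripper's body (76 mm by 85 mm) begins 54 mm behind the grasp point. The pads swing forward as they close: fully open they stand 13 mm farther back than shut.
Start: joints at [1.16, 0.326, -0.193, 1.052, 0, 1.437], TCP at [0.15, 0.529, 0.231] pointing down, gripper open.
Joint ranges: [-2.65, 2.65], [-0.97, 1.79], [-1.3, 1.35], [-1.93, 2.1], [-1.47, 1.37], [-3.14, 3.14]. Speed limits (rad/s): [2.57, 2.57, 3.14, 3.14, 3.14, 3.14].

INTERFACE

Orientations are given as a rotation vector (axis times angle).
In Python, from cell import * gives the robot as it stands. Calls block until the motion is done:
- movep(position, orientation): joint-space move of the TCP to a pose.
- move_l(position, velocity=0.15, rot=None, until_force=None): straight line of the TCP; rot=None keeps the orientation; velocity is the mean speed in m/s. With until_force (N) it stops when the force on the tool has changed by that much, and returns True; else False.
- set_joints(angles): joint-space move.
- let_go() and grab(newtons=None): open the fingers fully, or close them until they stop; newtons is the grip in N (None keeps the last).
- sleep(seconds).
- ik(position, orientation): joint angles nearest the present ones, or None.
- get_state(): the state.
- grab_frame(name): name is "scene" or "top" or "wrist"; returns a dict with "img" (384x512x3 uint8, red, green, blue), "fx", "fy", "cx", "cy" (pixels), "cam_to_world" (4x4, takes a point from camera to world coordinates); the wrist camera has in their place "T_tool_cam" (4x4, takes a point from camera to tool coordinates, whose origin is the TCP and whose axes are the tool frame's). Camera axes: x right, y down, z forward; pixel columns grow to the right and rows downward; lengths in m; the calibration is good to about 2 mm. The wrist camera is an equidistant fisheye: a pixel r from the principal point sees the ray r / f radians off the axis. A picture is of the moment at which its call begins: read the wrist's pose just before it. There is no depth.
A pose or a line that the arm cannot do raises MotionError and nothing moves.
- sign_off(): hands the job in, once; it reports no verdict.
Trained networks look in the newest picture that a camera, given by its name, has taken for a name from the list of things; names that differ only in an ending like _2 or _b are one class to them, and where a whole thing is asked for, a point or a joint stands for the part that bears it (a point fixed in the world has none). Each returns a list of dicts, best first, with "score" (0 to 1); they miss things now and then, are a little off and sometimes report something else, mostly with a low value. They report only what shows in the picture. A call takes as long as a camera call.
- spot_in(camera, name): "centre" ([column, row] in pixels, amid what is visible of it).
- silhouettes(camera, name): "mask" (384x512 bool, what is visible of it) and "centre" ([column, row] in pixels, amid what is visible of it).
- tip_of(camera, name): "centre" ([column, row] in pixels: a listed point, or the origin of a listed thing).
The state is a dict: "clock": time; "q": joint angles; "joint_velocities": joint speeds; "tau": joint torques, N m; "position": TCP position; "eef_rot": TCP orientation; "contact_force": force on the tool from outside, world axes, zero at the start; "wrist_torque": the same for the moment, N m; "finger_gap": opening from 0.0 (shut) to 1.0 (fully open).
Only numpy, scipy, OpenCV 4.12 (cv2) and the standard library are available. Lean on these libraries where they do the work, as an engineer would, in place of code of your own. Each camera call takes 0.05 s, during which the arm holds its last target. There are 200 camera calls.

TASK

Set the photometer up for its lid-switch check: take the reference filter carrier (green tab) from the rack, hook it by both hooks on the rod in the open part of the sample compartment, slide it along under the fixed cover until its tab is in line with the red line on the rim, and let go of it. Then take the blue lid by its bar and swing it down under control, without dropping or shutting it, until the black lever on its hinge shaft points at the middle of the red switch. The lid has no stay: finish while holding it still there with the gripper, so that the switch can be read; leave the spare carrier, the bottle and the cuvette box where they are.

Things in the scene. Friction and masses are not known exactly. Their poses are not given: they have to be found in the camera images.
- reference_tab (a point): Middle of the green gripping tab of the reference carrier (80 g): an upright plate 16 mm (x) by 6 mm (y), from 23 mm below to 15 mm above this point. Carrier axes: x from the tab to its leading end, z up. Its dark plate, 6 mm thick in y, spans 16 mm behind to 84 mm ahead of the tab's middle and 96 to 60 mm below it. Rod axis 30 mm below this point when hung; hangs nearly plumb.
- reference_seat (a point): Where the rod's axis lies in the carrier when it hangs: midway between its two steel hooks, 29.5 mm ahead of and 30 mm below reference_tab. The hooks, each 18 mm wide (x), stand on the plate below the tab and 59 mm ahead of that; each runs from the plate out to +y, up, over the top to -y and down to a short lip. Inside width 16 mm, outside 22 mm (y), bridge underside 4 mm above this point.
- reference_entry (a point): Middle of the side openings of the same hooks, 46 mm below the tab's middle (16 mm below reference_seat). The hooks are open to their -y side only, 21 mm high (lip's edge 36 mm, strip's top 57 mm below reference_tab). So the carrier goes down beside the rod on the rod's +y side, moves in -y until the rod is under the bridges, and is lowered 16 mm on to it.
- rod_mark (a point): Point on the axis of the steel sample rod (8 mm thick, 107 mm above the bench) in line with the red line across both rims: the tab's middle belongs straight above it. x runs along the rod towards the fixed cover, y to the photometer's front, z up. The rod runs 98 mm before to 97 mm beyond this point. Carrier x must lie along this x. The white housing is 255 (x) by 465 mm (y).
- opening (a point): Middle of the compartment's open top, at the white rim 140 mm above the bench, 28 mm before rod_mark, same axes. Opening 140 mm (x) by 130 mm (y), floor 12 mm above the bench. At its +x end the rod goes on under the fixed cover (underside 132 mm high), where the carrier's leading end belongs: so it is hooked on with its tab 46 to 78 mm before the mark, then slid to +x.
- lid_hinge (a point): Point on the hinge axis of the blue lid, level with the middle of its bar, 152 mm above the bench. Axes as for rod_mark; the hinge axis runs along x. Fixed in the photometer.
- lid_bar (a point): Middle of the lid's round steel bar: 12 mm thick, 100 mm long, parallel to the hinge. With the lid at 0 it is 205 mm to the front of the hinge axis and 8 mm above it, and it swings about it. 29 mm of free gap between bar and lid edge; the bar may turn between the fingers. x along the bar, y away from the hinge. Lid 170 by 162 mm, about 0.6 kg, up to 3 N at the bar.
- lever_tip (a point): Tip of the thin black lever on the end of the lid's hinge shaft, on the outside of the round aluminium cheek with angle ticks, at the +x end (away from the robot); 75 mm from the hinge axis. It turns with the lid and points the same way, from the hinge towards the bar (y).
- switch_mark (a point): Middle of the inner end of the red lid switch (block 14 mm wide) clamped on the rim of the cheek, 78 mm from the hinge axis; y points from the hinge to the switch. Its place on the cheek differs from time to time.
- lid (a joint): Lid angle: 0 shut, growing as it opens, up to 2.05 rad, where it starts, leaning back on its stop. Let go, it falls back on the stop above about 1.4 rad and falls shut below: it does not stay by itself.
- lid_switch (a joint): Angle of the red switch about the same hinge, measured as for the lid: the lever points at the switch when the lid has this angle. The switch is clamped and does not move.
- spare_tab (a point): Middle of the yellow tab of the spare carrier, alike in all but the colour, in the other slot of the grey rack (rack 128 by 150 mm, 43 mm high, slots 74 mm apart and 33 mm deep, in which the plates stand loosely). To be left alone.
- bottle: White bottle with blue cap, 60 mm diameter, 150 mm high; origin at its underside. To be left alone.
- cuvette_box: White box with blue lid, 107 by 67 by 50 mm; origin at its underside. To be left alone.

How it is judged:
On the way, in this order (a step that is already met when the one before it is completed fails the run):
1. the reference carrier is hooked on the rod by both hooks, with its tab still well before the red line (y of reference_seat in the frame of rod_mark between -0.006 and 0.006 m and z of reference_seat in the frame of rod_mark between -0.006 and 0.004 m and angle between the x axis of reference_seat and the x axis of rod_mark, either way round below 0.15 rad and x of reference_tab in the frame of rod_mark between -0.1 and -0.02 m), for 0.1 s.
2. the reference carrier hangs on the rod with its tab at the red line, let go (y of reference_seat in the frame of rod_mark between -0.006 and 0.006 m and z of reference_seat in the frame of rod_mark between -0.004 and 0.004 m and x of reference_tab in the frame of rod_mark between -0.006 and 0.006 m and contact force between the fingers and reference below 0.05 N), for 0.2 s.
At the end, for the whole second after the job is handed in: Reference carrier hangs by its hooks on the rod (seat within 6 mm sideways, 4 mm in height), tab within 6 mm of the red line; lid still, lever within 0.08 rad of the middle of the red switch, held by the fingers (over 0.3 N), not propped on the carrier (y of reference_seat in the frame of rod_mark between -0.006 and 0.006 m and z of reference_seat in the frame of rod_mark between -0.004 and 0.004 m and x of reference_tab in the frame of rod_mark between -0.006 and 0.006 m and angle between the y axis of lever_tip and the y axis of switch_mark, either way round below 0.08 rad and velocity of joint lid between -0.05 and 0.05 rad/s and contact force between the fingers and lid above 0.3 N and contact force between reference and lid below 0.05 N); the arm keeps its last pose, push and grip.
It fails at once if the lid falls or is swung too fast (over 2 rad/s) (velocity of joint lid below -2 rad/s or velocity of joint lid above 2 rad/s).
It fails at once if the lid is shut (below 0.2 rad) (value of joint lid below 0.2 rad).
It fails at once if the spare carrier is moved more than 25 mm (distance of spare_tab from where it was at the start of the episode above 0.025 m).
It fails at once if the bottle is moved more than 25 mm (distance of bottle from where it was at the start of the episode above 0.025 m).
It fails at once if the cuvette box is moved more than 25 mm (distance of cuvette_box from where it was at the start of the episode above 0.025 m).
It also fails if it takes over 58 s, if anything falls off the work surface, if the arm or the gripper's body presses on something with over 40 N, if the wrist force passes 120 N, or if a joint passes its speed limit or range.

## Working session

There is one attempt and no reset: what is moved stays moved. The work goes in short steps, each a Python script; the robot and the scene stay as the last script left them, time stands still between calls to the robot, and variables do not carry over. Pictures are saved under pics/ and viewed, about 8 in all and at most 12, crops included, and the job is handed in when it is done.

```bash
mkdir -p pics; ls; python3 - <<'E'
from cell import *
import cv2,numpy as np
s=get_state();print(s['clock'],s['position'],s['eef_rot'],s['q'])
fs={}
for c in('scene','top'):
    f=grab_frame(c);fs[c]=f
    cv2.imwrite(f'pics/{c}0.png',f['img'][:,:,::-1])
    print(c,f['fx'],f['cx'],f['cy'],np.round(f['cam_to_world'],3).tolist())
    for n in['reference_tab','reference_seat','rod_mark','opening','lid_hinge','lid_bar','lever_tip','switch_mark','spare_tab','bottle','cuvette_box']:
        try:print(c,n,[(np.round(d['centre'],1).tolist(),round(d['score'],2)) for d in tip_of(c,n)[:2]])
        except Exception as e:print(n,e)
np.savez('pics/cams.npz',**{c+'_T':fs[c]['cam_to_world'] for c in fs},**{c+'_K':[fs[c][k] for k in('fx','fy','cx','cy')] for c in fs})
im=np.hstack([fs['scene']['img'],fs['top']['img']])[:,:,::-1]
print(get_state()['clock'])
E
```

```text
pics
0.0 [0.15003211 0.52851143 0.23050315] [ 2.50596848e+00  1.89322417e+00 -2.44773218e-03] [ 1.15981957e+00  3.26936185e-01 -1.93591559e-01  1.05205028e+00
  1.26234708e-05  1.43661003e+00]
scene 417.9758678278109 264.0280608075213 193.06185437543164 [[0.413, 0.61, -0.676, 1.343], [0.911, -0.277, 0.307, -0.166], [0.0, -0.743, -0.669, 0.825], [0.0, 0.0, 0.0, 1.0]]
scene reference_tab []
scene reference_seat [([258.8, 184.4], 0.92)]
scene rod_mark [([157.6, 202.4], 0.78), ([113.6, 199.0], 0.15)]
scene opening [([148.7, 187.4], 0.9)]
scene lid_hinge [([108.1, 198.2], 0.82)]
scene lid_bar [([255.7, 172.4], 0.72), ([37.7, 153.5], 0.59)]
scene lever_tip [([261.7, 186.8], 0.66), ([106.9, 214.6], 0.56)]
scene switch_mark [([143.4, 198.4], 0.57)]
scene spare_tab [([272.2, 162.9], 0.87)]
scene bottle [([300.3, 241.8], 0.7)]
scene cuvette_box [([347.6, 170.8], 0.97)]
top 368.70963251462666 256.1688285733474 196.3595541672974 [[0.004, -0.986, 0.168, 0.423], [-1.0, -0.003, 0.008, 0.163], [-0.007, -0.168, -0.986, 1.124], [0.0, 0.0, 0.0, 1.0]]
top reference_tab [([255.8, 226.3], 0.59)]
top reference_seat [([255.6, 214.3], 0.74)]
top rod_mark [([351.8, 215.7], 0.77)]
top opening [([356.3, 225.7], 0.82)]
top lid_hinge [([397.6, 219.8], 0.87)]
top lid_bar [([470.5, 202.3], 0.64)]
top lever_tip [([357.6, 227.6], 0.67)]
top switch_mark [([372.8, 171.2], 0.51), ([351.8, 215.9], 0.31)]
top spare_tab [([232.1, 227.6], 0.48)]
top bottle []
top cuvette_box [([149.4, 228.1], 0.74)]
1.2
```

View pics/scene0.png

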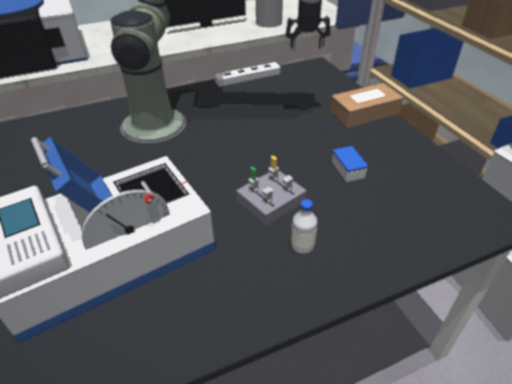

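View pics/top0.png

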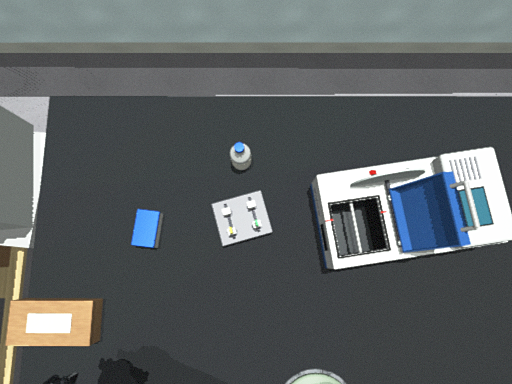

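The scene view shows the photometer at lower left, with the lid open, the lever tip near (106,214) and the red switch at (149,198). The rack is at (270,190) and the green tab at (253,172). In the top view the green tab is at (257,225), the rod runs along column 352, the red marks are at (330,219) and (381,213), and the switch is at (373,172). Both devices lie nearly along world x. Next I'll turn these into positions and look closer with the wrist camera.

```bash
cat > h.py <<'E'
from cell import *
import cv2,numpy as np
from scipy.spatial.transform import Rotation as R
C=np.load('pics/cams.npz')
def ray(cam,p):
    fx,fy,cx,cy=C[cam+'_K'];T=C[cam+'_T'];d=np.array([(p[0]-cx)/fx,(p[1]-cy)/fy,1])
    d=T[:3,:3]@d;return T[:3,3],d/np.linalg.norm(d)
def wray(p,f,st):
    v=np.array([p[0]-f['cx'],p[1]-f['cy']]);r=np.hypot(*v);a=r/f['fx'];u=v/max(r,1e-9)
    d=np.array([u[0]*np.sin(a),u[1]*np.sin(a),np.cos(a)])
    T=np.eye(4);T[:3,:3]=R.from_rotvec(st['eef_rot']).as_matrix();T[:3,3]=st['position'];T=T@np.array(f['T_tool_cam'])
    return T[:3,3],T[:3,:3]@d
def atz(r,z): o,d=r;return o+d*(z-o[2])/d[2]
def tri(*rs):
    A=sum(np.eye(3)-np.outer(d,d) for o,d in rs);b=sum((np.eye(3)-np.outer(d,d))@o for o,d in rs)
    p=np.linalg.solve(A,b);return p,[np.linalg.norm(np.cross(p-o,d)) for o,d in rs]
def down(jaw): # tool down, jaw direction (world angle of tool x)
    x=np.array([np.cos(jaw),np.sin(jaw),0]);z=np.array([0,0,-1.]);return R.from_matrix(np.c_[x,np.cross(z,x),z]).as_rotvec()
def wrist(name):
    st=get_state();f=grab_frame('wrist');cv2.imwrite(f'pics/{name}.png',f['img'][:,:,::-1]);return st,f
E
python3 - <<'E'
from h import *
np.set_printoptions(precision=4,suppress=True)
print('rod',atz(ray('top',(351.8,215.7)),.107),atz(ray('scene',(157.6,202.4)),.107))
print('open',atz(ray('top',(356.3,225.7)),.14),atz(ray('scene',(148.7,187.4)),.14))
print('hinge',atz(ray('top',(397.6,219.8)),.152),atz(ray('scene',(108.1,198.2)),.152))
print('bar',tri(ray('top',(470.5,202.3)),ray('scene',(37.7,153.5))))
print('switch',tri(ray('top',(372.8,171.2)),ray('scene',(149,198))))
print('seat',atz(ray('top',(255.6,214.3)),.076),atz(ray('scene',(258.8,184.4)),.076),tri(ray('top',(255.6,214.3)),ray('scene',(258.8,184.4))))
print('tab',atz(ray('top',(256,226)),.106),tri(ray('top',(256,226)),ray('scene',(253,172))))
print('spare',tri(ray('top',(232,228)),ray('scene',(272.2,162.9))))
print('redmarks',[atz(ray('top',p),.14) for p in((330,219),(381.5,213))])
print(down(np.pi/2),get_state()['eef_rot'])
f=grab_frame('wrist');print(f['T_tool_cam'],f['fx'])
E
```

```text
rod [ 0.5435 -0.0938  0.107 ] [ 0.5386 -0.094   0.107 ]
open [ 0.5129 -0.0963  0.14  ] [ 0.5127 -0.1044  0.14  ]
hinge [ 0.5278 -0.2026  0.152 ] [ 0.5261 -0.2021  0.152 ]
bar (array([ 0.5476, -0.2982,  0.3274]), [np.float64(0.0009331327385877858), np.float64(0.0009331327385878144)])
switch (array([ 0.6431, -0.1205,  0.22  ]), [np.float64(0.0017522550769083613), np.float64(0.0017522550769083303)])
seat [0.5503 0.1729 0.076 ] [0.5474 0.179  0.076 ] (array([0.5507, 0.175 , 0.0797]), [np.float64(0.0023390625359800367), np.float64(0.0023390625359801702)])
tab [0.5141 0.1714 0.106 ] (array([0.5156, 0.1735, 0.0979]), [np.float64(0.0021653517974465878), np.float64(0.002165351797446664)])
spare (array([0.5084, 0.2377, 0.104 ]), [np.float64(0.00010458250861248103), np.float64(0.00010458250861244269)])
redmarks [array([ 0.5305, -0.0268,  0.14  ]), array([ 0.5472, -0.1652,  0.14  ])]
[2.2214 2.2214 0.    ] [-2.5067 -1.8937  0.0001]
[[ 1.      0.0012  0.0005  0.0004]
 [-0.0013  0.9465  0.3228 -0.0824]
 [-0.0001 -0.3228  0.9465 -0.1421]
 [ 0.      0.      0.      1.    ]] 297.3186396354542
```

```bash
python3 - <<'E'
from h import *
np.set_printoptions(precision=4,suppress=True)
for p,y in (((.515,.172,.26),.2),((.48,-.09,.3),.12),((.55,-.29,.4),.12),((.54,-.05,.35),.12)):
    for s in(1,-1): print(p,s,ik(p,down(y+s*np.pi/2)))
print(get_state()['q'])
movep((.51,.172,.26),down(.2+np.pi/2))
st,f=wrist('w1');print(st['clock'])
for n in('reference_tab','reference_seat','reference_entry','spare_tab'):
    for d in tip_of('wrist',n)[:2]:print(n,d['centre'],round(d['score'],2),atz(wray(d['centre'],f,st),{'reference_tab':.106,'spare_tab':.106,'reference_seat':.076,'reference_entry':.06}[n]))
E
```

```text
(0.515, 0.172, 0.26) 1 [ 0.1864  0.2957 -0.1608  1.1143 -0.     -0.0136]
(0.515, 0.172, 0.26) -1 [ 0.1864  0.2957 -0.1608  1.1143 -0.      3.128 ]
(0.48, -0.09, 0.3) 1 [-0.3366  0.1724 -0.2196  1.1789  0.     -0.4566]
(0.48, -0.09, 0.3) -1 [-0.3366  0.1724 -0.2196  1.1789  0.      2.685 ]
(0.55, -0.29, 0.4) 1 [-0.6039  0.4349  0.392   1.5279  0.     -0.7239]
(0.55, -0.29, 0.4) -1 [-0.6039  0.4349  0.392   1.5279  0.      2.4177]
(0.54, -0.05, 0.35) 1 [-0.2285  0.2637  0.0223  1.3294  0.     -0.3485]
(0.54, -0.05, 0.35) -1 [-0.2285  0.2637  0.0223  1.3294  0.      2.7931]
[ 1.1598  0.3262 -0.1926  1.052   0.      1.4366]
3.0917
reference_tab [247.9, 185.1] 0.8 [0.5217 0.1692 0.106 ]
reference_seat [251.0, 203.3] 0.74 [0.5524 0.1784 0.076 ]
reference_seat [316.4, 180.7] 0.74 [0.5098 0.2473 0.076 ]
reference_entry [250.9, 202.2] 0.94 [0.557  0.1791 0.06  ]
spare_tab [318.5, 180.7] 0.67 [0.5019 0.2411 0.106 ]
```

View pics/w1.png

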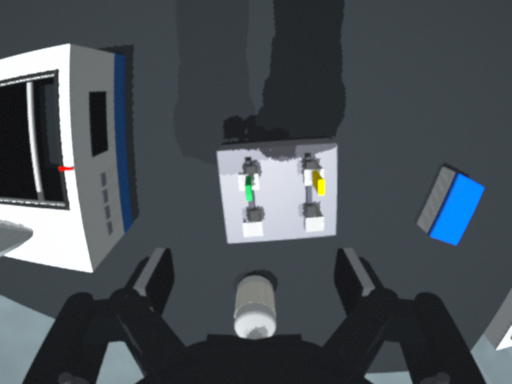

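The wrist view shows the green tab at (248,185), the yellow tab at (319,182) and the rack square to the tool within a few degrees. The tabs come out 74.6 mm apart with a yaw of 0.27, which agrees with the sizes given. I'll go closer, refine and grasp.

```bash
python3 - <<'E'
from h import *
np.set_printoptions(precision=4,suppress=True)
yaw=.268
movep((.5215,.170,.20),down(yaw+np.pi/2))
def tab(name,z=.106):
    st,f=wrist(name);d=tip_of('wrist','reference_tab');d2=tip_of('wrist','reference_seat')
    for a in d[:2]+d2[:2]:print(a['centre'],round(a['score'],2),atz(wray(a['centre'],f,st),z),atz(wray(a['centre'],f,st),z-.03))
    return atz(wray(d[0]['centre'],f,st),z) if d else None
p=tab('w2')
if p is None or np.linalg.norm(p[:2]-[.5215,.170])>.008: print('check',p);raise SystemExit
p=(p[:2]+[.5215,.170])/2
move_l((*p,.09),.12)
print(grab(60),get_state()['finger_gap'])
move_l((*p,.20),.15)
s=get_state();print(s['clock'],s['position'],s['finger_gap'],s['contact_force'])
tab('w3',.216)
E
```

```text
[253.8, 200.5] 0.91 [0.5253 0.1716 0.106 ] [0.5359 0.1746 0.076 ]
[254.8, 216.5] 0.92 [0.5392 0.1763 0.106 ] [0.5517 0.1799 0.076 ]
False 0.05756494008258961
6.5 [0.5227 0.1707 0.199 ] 0.05677846181952187 [ 0.4407  0.1333 -1.2585]
[252.8, 267.6] 0.68 [0.5231 0.1704 0.216 ] [0.5421 0.1755 0.186 ]
```

View pics/w3.png

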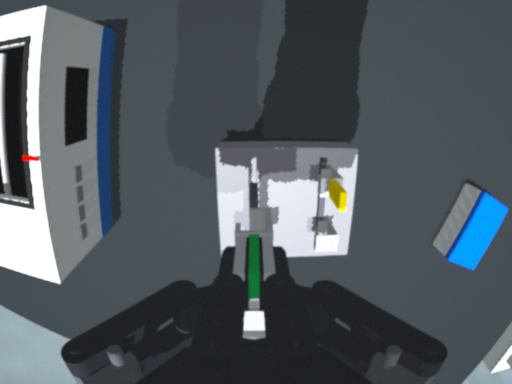

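The green tab sits squarely between the pads at (254,265). The front hook is ahead of it at (254,323), and the spare is undisturbed at (337,195). Next I'll measure the rod and red line from above the photometer.

```bash
python3 - <<'E'
from h import *
np.set_printoptions(precision=4,suppress=True)
q=get_state()
move_l((.5227,.1707,.30),.2)
movep((.49,-.02,.32),down(.12+np.pi/2))
for k in range(2):
    st,f=wrist(f'w4{k}');print(st['clock'])
    if k==0: np.savez('pics/w40.npz',st=np.r_[st['position'],st['eef_rot']],K=[f['fx'],f['cx'],f['cy']],T=f['T_tool_cam'])
    for n,z in(('rod_mark',.107),('opening',.14),('lid_hinge',.152),('switch_mark',.2),('lever_tip',.2)):
        for d in tip_of('wrist',n)[:2]:print(n,d['centre'],round(d['score'],2),atz(wray(d['centre'],f,st),z))
    hsv=cv2.cvtColor(f['img'],cv2.COLOR_RGB2HSV);m=(((hsv[...,0]<8)|(hsv[...,0]>172))&(hsv[...,1]>150)&(hsv[...,2]>90)).astype(np.uint8)
    n,_,s,c=cv2.connectedComponentsWithStats(m)
    for i in range(1,n):
        if s[i,4]>6:print('red',s[i],c[i],atz(wray(c[i],f,st),.14))
    if k==0: move_l((.49,.02,.32),.15)
E
```

```text
8.1
rod_mark [187.0, 194.5] 0.88 [ 0.5416 -0.0988  0.107 ]
opening [180.2, 180.4] 0.77 [ 0.5129 -0.1012  0.14  ]
opening [105.7, 184.1] 0.41 [ 0.5285 -0.198   0.14  ]
lid_hinge [101.5, 186.4] 0.59 [ 0.5276 -0.1978  0.152 ]
red [236 200  14   6  35] [241.0857 202.2286] [ 0.5309 -0.0286  0.14  ]
red [121 204  11   5  29] [126.6207 205.5517] [ 0.5533 -0.1695  0.14  ]
8.8167
rod_mark [155.7, 190.4] 0.57 [ 0.5421 -0.1022  0.107 ]
opening [149.7, 173.8] 0.84 [ 0.51   -0.0997  0.14  ]
lid_hinge [76.1, 180.9] 0.67 [ 0.5259 -0.1966  0.152 ]
switch_mark [112.1, 292.9] 0.53 [ 0.6466 -0.1333  0.2   ]
red [203 196  16   5  47] [208.8511 197.766 ] [ 0.5308 -0.027   0.14  ]
red [ 94 199  10   5  25] [ 99.8 200.8] [ 0.5532 -0.1693  0.14  ]
red [110 301  14  11 109] [116.2661 305.8991] [ 0.7265 -0.1627  0.14  ]
```

View pics/w40.png

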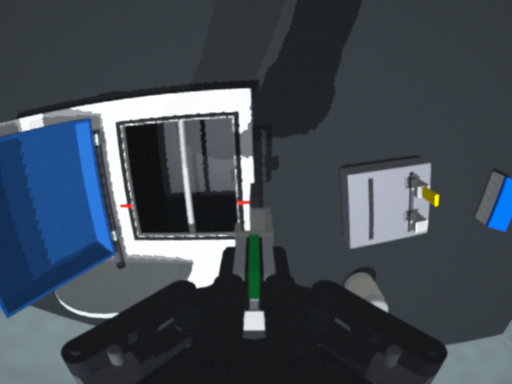

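The red line ends are at (127,206) and (241,202), and the rod runs from about (182,122) to (192,232). The carrier is still well held. I'll fit the rod line and yaw.

```bash
python3 - <<'E'
from h import *
np.set_printoptions(precision=4,suppress=True)
z=np.load('pics/w40.npz');st=dict(position=z['st'][:3],eef_rot=z['st'][3:]);f=dict(fx=z['K'][0],cx=z['K'][1],cy=z['K'][2],T_tool_cam=z['T'])
def fit(P):
    P=np.array(P);vx,vy,x,y=cv2.fitLine(P[:,:2].astype(np.float32),cv2.DIST_HUBER,0,.001,.001).ravel()
    return np.arctan(vy/vx),y+vy/vx*(.5421-x)
g=cv2.imread('pics/w40.png',0).astype(float);P=[]
for r in range(128,226,4):
    c0=182+(r-122)*.09;cs=np.arange(int(c0)-7,int(c0)+8);w=np.clip(g[r,cs]-120,0,None)
    if w.sum()>0:P.append(atz(wray(((w*cs).sum()/w.sum(),r),f,st),.107))
print('wrist yaw,y at .5421',fit(P),len(P))
g=cv2.imread('pics/top0.png',0).astype(float);P=[]
for r in range(206,248,2):
    c0=352+(r-225)*.12;cs=np.arange(int(c0)-5,int(c0)+7);w=np.clip(g[r,cs]-110,0,None)
    if w.sum()>0:P.append(atz(ray('top',((w*cs).sum()/w.sum(),r)),.107))
print('top',fit(P),len(P))
im=cv2.imread('pics/top0.png');hsv=cv2.cvtColor(im,cv2.COLOR_BGR2HSV);m=(((hsv[...,0]<8)|(hsv[...,0]>172))&(hsv[...,1]>110)&(hsv[...,2]>90)).astype(np.uint8)
n,_,s,c=cv2.connectedComponentsWithStats(m)
for i in range(1,n):
    if s[i,4]>2 and c[i][0]>300:print('red',s[i],c[i],atz(ray('top',c[i]),.14))
im=cv2.imread('pics/scene0.png');hsv=cv2.cvtColor(im,cv2.COLOR_BGR2HSV);m=(((hsv[...,0]<8)|(hsv[...,0]>172))&(hsv[...,1]>110)&(hsv[...,2]>90)).astype(np.uint8)
n,_,s,c=cv2.connectedComponentsWithStats(m)
for i in range(1,n):
    if s[i,4]>2 and c[i][0]<220:print('scene red',s[i],c[i])
cv2.imwrite('pics/cheek.png',cv2.resize(cv2.imread('pics/scene0.png')[140:260,70:220],None,fx=5,fy=5,interpolation=cv2.INTER_CUBIC))
E
```

```text
wrist yaw,y at .5421 (np.float32(0.15937737), np.float32(-0.098355874)) 25
top (np.float32(0.15595116), np.float32(-0.09791732)) 21
red [369 170   7   5  27] [372.0741 171.8889] [ 0.6602 -0.1454  0.14  ]
red [381 211   5   2   8] [382.625 211.375] [ 0.5516 -0.1684  0.14  ]
red [330 218   3   3   6] [331.1667 219.1667] [ 0.5301 -0.0299  0.14  ]
scene red [144 194  10   9  50] [147.66 197.22]
```

View pics/cheek.png

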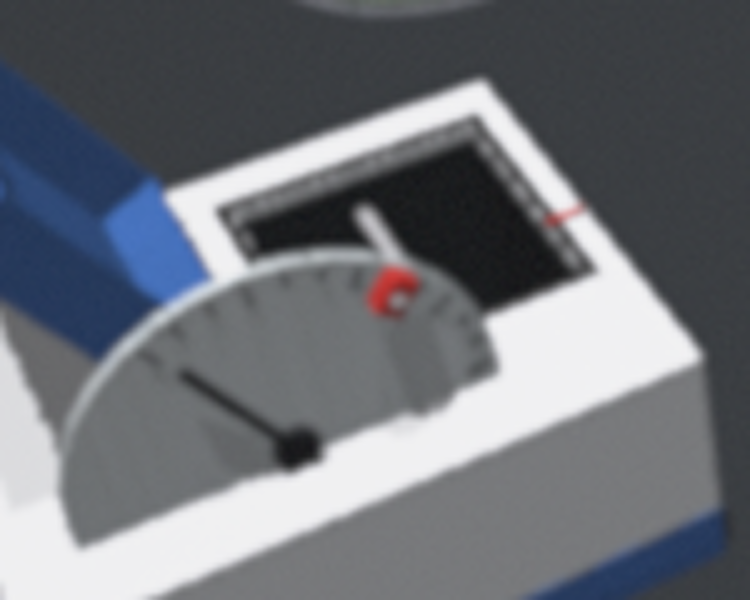

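Wrist and top camera agree: rod_mark is at about (0.5415, -0.098) with yaw 0.157. In the crop the hub is at scene pixel (129.6,229.4), the lever tip at (106.6,214.4) and the switch at about (148,198). Now I'll hook the carrier on.

```bash
cat >> h.py <<'E'
YAW=.157;M=np.array([.5415,-.098]);EX=np.array([np.cos(YAW),np.sin(YAW)]);EY=np.array([-EX[1],EX[0]])
def at(x,y,z): return np.r_[M+x*EX+y*EY,z]
def rel(p): d=np.array(p[:2])-M;return np.round([d@EX,d@EY,p[2]],4)
DN=down(YAW+np.pi/2)
E
python3 - <<'E'
from h import *
np.set_printoptions(precision=4,suppress=True)
movep(at(-.060,.023,.30),DN)
print(move_l(at(-.060,.023,.20),.2),move_l(at(-.060,.023,.137),.08,until_force=8));s=get_state();print(rel(s['position']),s['contact_force'])
print(move_l(at(-.060,0,.137),.05,until_force=6));s=get_state();print(rel(s['position']),s['contact_force'])
if abs(rel(s['position'])[1])<.004:
    print(move_l(at(-.060,0,.115),.03,until_force=3));s=get_state();print(rel(s['position']),s['contact_force'])
print(s['clock'])
wrist('w5')
f=grab_frame('scene');cv2.imwrite('pics/s5.png',cv2.resize(f['img'][130:250,70:220,::-1],None,fx=5,fy=5,interpolation=cv2.INTER_CUBIC))
E
```

```text
False False
[-0.0596  0.0228  0.1375] [ 0.8375  0.0472 -1.2569]
False
[-0.0601 -0.0002  0.1369] [ 0.5102  0.4554 -0.6644]
True
[-0.0601  0.0002  0.121 ] [-0.4852 -0.6624  5.3238]
12.3667
```

View pics/w5.png

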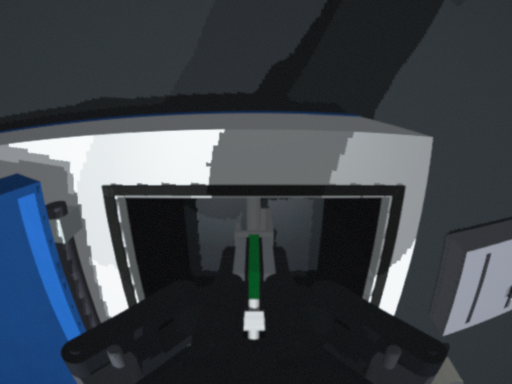

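Contact came at z = 0.121, exactly as predicted. The view shows the rod entering under the carrier at (252,210) and coming out at (254,335), so it is hooked. Now I'll slide it, release it and check.

```bash
python3 - <<'E'
from h import *
np.set_printoptions(precision=4,suppress=True)
move_l(at(-.060,0,.1215),.02)
print(move_l(at(-.001,0,.1215),.05,until_force=12));s=get_state();print(rel(s['position']),s['contact_force'])
if abs(rel(s['position'])[0])>.004: raise SystemExit('stopped')
let_go();sleep(.2)
print(move_l(at(-.001,0,.20),.08,until_force=6));s=get_state();print(rel(s['position']),s['contact_force'],s['clock'])
move_l(at(-.001,0,.30),.2)
st,f=wrist('w6')
for n,z in(('reference_tab',.137),('reference_seat',.107),('rod_mark',.107)):
    for d in tip_of('wrist',n)[:1]:print(n,d['centre'],round(d['score'],2),rel(atz(wray(d['centre'],f,st),z)))
hsv=cv2.cvtColor(f['img'],cv2.COLOR_RGB2HSV)
def blobs(m,z,t):
    n,_,s,c=cv2.connectedComponentsWithStats(m.astype(np.uint8))
    for i in range(1,n):
        if s[i,4]>6:print(t,s[i],c[i],rel(atz(wray(c[i],f,st),z)))
blobs(((hsv[...,0]<8)|(hsv[...,0]>172))&(hsv[...,1]>150)&(hsv[...,2]>90),.14,'red')
blobs((abs(hsv[...,0].astype(int)-65)<15)&(hsv[...,1]>100)&(hsv[...,2]>50),.152,'green@top')
f=grab_frame('top');C2=f['img'][190:260,310:410,::-1];cv2.imwrite('pics/t6.png',cv2.resize(C2,None,fx=6,fy=6,interpolation=cv2.INTER_CUBIC))
for n,z in(('reference_tab',.137),('reference_seat',.107)):
    for d in tip_of('top',n)[:1]:print('top',n,d['centre'],round(d['score'],2),rel(atz(ray('top',d['centre']),z)))
print(get_state()['clock'])
E
```

```text
False
[-0.0013  0.      0.1215] [ 0.3182 -0.331  -1.1674]
False
[-0.0014  0.0002  0.1994] [-0.2418  0.1409 -0.2315] 16.1333
reference_tab [254.4, 177.0] 0.56 [0.0027 0.0014 0.137 ]
reference_seat [251.3, 189.6] 0.58 [ 0.0267 -0.002   0.107 ]
rod_mark [251.6, 165.9] 0.6 [-0.0021 -0.0017  0.107 ]
red [178 174  13   5  38] [185.3947 175.7368] [ 0.0002 -0.0723  0.14  ]
red [315 174  17   5  46] [321.7609 175.6522] [0.     0.0735 0.14  ]
red [205 294  19  15 164] [215.3963 301.1037] [ 0.1678 -0.0487  0.14  ]
green@top [251 163   8  24 130] [254.3769 176.0538] [-0.0025  0.0014  0.152 ]
top reference_tab [355.9, 215.1] 0.64 [0.0003 0.0007 0.137 ]
top reference_seat [352.7, 207.3] 0.61 [ 0.0253 -0.0032  0.107 ]
17.1333
```

View pics/w6.png

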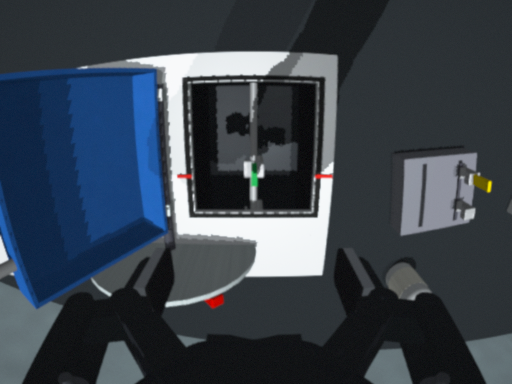

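The carrier hangs let go, with its tab at (254,176) in line with the red marks at rows 175.7 and x within about 2 mm by several estimates. The switch's red block is at (215,301). Next come the hinge, the switch angle and the bar.

```bash
python3 - <<'E'
from h import *
np.set_printoptions(precision=4,suppress=True)
for p in((.5278,-.2026,.152),(.5276,-.1978,.152),(.5261,-.2021,.152),(.5259,-.1966,.152)):print('hinge',rel(p))
def yz(r,X):
    o,d=r;o2=(o[:2]-M)@EX;d2=d[:2]@EX;p=o+d*(X-o2)/d2;return np.array([(p[:2]-M)@EY,p[2]])
# hub pixel on axis -> X where height .152 
r=ray('scene',(129.6,229.4));p=atz(r,.152);print('hub',rel(p))
for hy in(-.108,-.104,-.100):
  for X in(.085,.09,.095,.1,.105):
    t=yz(ray('scene',(106.6,214.4)),X)-[hy,.152];s=yz(ray('scene',(147.9,199.5)),X)-[hy,.152];s2=yz(ray('scene',(147.66,197.2)),X)-[hy,.152];u=yz(ray('top',(372.07,171.89)),X)-[hy,.152]
    print(hy,X,'lever',np.hypot(*t),np.arctan2(t[1],t[0]),'sw',np.hypot(*s),np.arctan2(s[1],s[0]),'c',np.hypot(*s2),np.arctan2(s2[1],s2[0]))
p,e=tri(ray('top',(372.07,171.89)),ray('scene',(147.66,197.2)));print('block centre',rel(p),e)
f=grab_frame('top');
for d in silhouettes('top','lid_bar')[:1]:print('sil',d['centre'],d['score'])
grab_frame('scene')
for c in('top','scene'):
  for d in tip_of(c,'lid_bar')[:2]:print(c,d['centre'],round(d['score'],2))
p,e=tri(ray('top',(470.5,202.3)),ray('scene',(37.7,153.5)));print('bar',rel(p),e)
cv2.imwrite('pics/t7.png',np.vstack([cv2.resize(cv2.imread('pics/top0.png')[145:275,370:512],None,fx=4,fy=4)[:300],cv2.resize(cv2.imread('pics/scene0.png')[130:205,0:142],None,fx=4,fy=4)]))
E
```

```text
hinge [-0.0299 -0.1012  0.152 ]
hinge [-0.0293 -0.0964  0.152 ]
hinge [-0.0315 -0.1004  0.152 ]
hinge [-0.0308 -0.0949  0.152 ]
hub [ 0.0941 -0.0932  0.152 ]
-0.108 0.085 lever 0.06027989820755671 1.887114134916952 sw 0.08917286925911867 0.6451610325892376 c 0.09373415476010852 0.6955096751958111
-0.108 0.09 lever 0.06464185602868111 1.8728035776416647 sw 0.09105236378412004 0.6916702723859881 c 0.09578043595928494 0.7383916546221574
-0.108 0.095 lever 0.06901537716933631 1.8603044507949997 sw 0.09312062210064476 0.7362064672814483 c 0.09799530499527832 0.7794079178277934
-0.108 0.1 lever 0.07339839462067568 1.8492965528458254 sw 0.09536536342462028 0.7787272219476253 c 0.1003676015170873 0.8185486073119986
-0.108 0.105 lever 0.07778930319801554 1.8395302876710766 sw 0.09777443322654539 0.8192229634715518 c 0.1028864364825426 0.8558276985414971
-0.104 0.085 lever 0.061641510937637436 1.9488251960483858 sw 0.08601049663483373 0.6731299685526965 c 0.09069946900099049 0.7237727791961931
-0.104 0.09 lever 0.06594228307613108 1.930749759990793 sw 0.08800862457857342 0.7206635151064101 c 0
[... 697 characters left out ...]
520738953355 0.7982416773599389
-0.1 0.095 lever 0.07171027392321314 1.9674265968142628 sw 0.0873577736645315 0.79773784916623 c 0.0924757702867837 0.8402491249710522
-0.1 0.1 lever 0.07598800063566437 1.9506934395200162 sw 0.08984677601595767 0.841307780510124 c 0.09508094424934847 0.8800216998584511
-0.1 0.105 lever 0.08028473333793211 1.935747534862666 sw 0.09249697655741665 0.8824555256242078 c 0.09782837815874125 0.9176170919428115
block centre [ 0.0946 -0.0379  0.2203] [np.float64(0.0003498092739473343), np.float64(0.0003498092739473036)]
sil [415.3, 229.1] 0.72
scene [40.3, 151.0] 0.82
bar [-0.0252 -0.1987  0.3274] [np.float64(0.0009331327385877858), np.float64(0.0009331327385878144)]
```

View pics/t7.png

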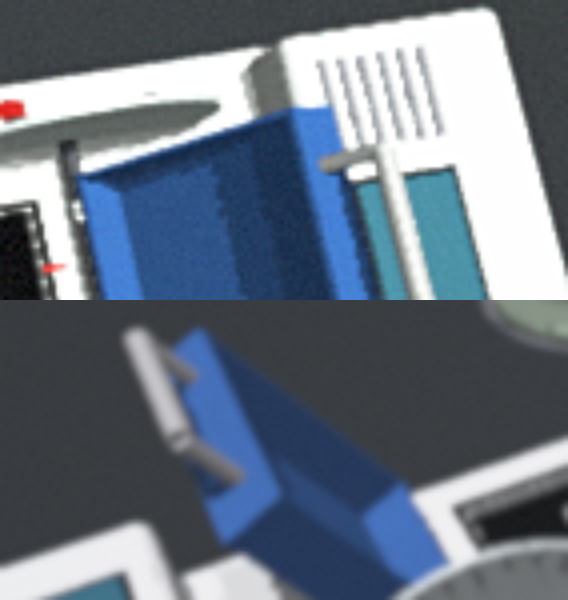

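The bar is visible in both crops with its arms at the ends. Combining everything: hinge y ≈ -0.096 relative to the mark (the bar measured at (-0.199, 0.327) against a predicted (-0.198, 0.330)) and switch ≈ 0.87 rad. I'll approach with the jaws straddling the bar, tool roughly radial.

```bash
cat >> h.py <<'E'
HY,HZ,XB=-.0965,.152,-.027;RB=np.hypot(.205,.008);PH=np.arctan2(.008,.205)
def lidpose(lid,back=0.,k=.7):
    th=lid+PH; bar=(HY+RB*np.cos(th),HZ+RB*np.sin(th))
    tau=k*(th-np.pi/2); a=np.r_[EY*np.sin(tau),-np.cos(tau)]
    y=np.r_[EX,0.];R_=np.c_[np.cross(y,a),y,a]
    return at(XB,*bar)+a*(.019-back),R.from_matrix(R_).as_rotvec()
E
python3 - <<'E'
from h import *
np.set_printoptions(precision=4,suppress=True)
for l in(2.05,1.5,.87):print(l,lidpose(l)[0],ik(*lidpose(l)))
print(ik(*lidpose(2.05,.11)))
p=get_state()['position'];move_l(at(-.03,0,.44),.25)
movep(*lidpose(2.05,.11))
st,f=wrist('w8');print(st['clock'])
for d in tip_of('wrist','lid_bar')[:2]:print(d['centre'],round(d['score'],2),rel(atz(wray(d['centre'],f,st),.329)))
E
```

```text
2.05 [ 0.5448 -0.2912  0.3125] [-0.7233  0.6551  0.4795  1.6798  0.228  -0.9131]
1.5 [ 0.529  -0.1915  0.3381] [-0.4688  0.2965  0.0368  1.298  -0.018  -0.6259]
0.87 [ 0.5115 -0.0814  0.2968] [-0.0429  0.1776 -0.3046  0.9896 -0.4533 -0.2228]
[-0.7581  0.8125  1.0348  2.0853  0.2181 -0.9474]
19.05
[255.0, 191.5] 0.91 [-0.0295 -0.1959  0.329 ]
```

View pics/w8.png

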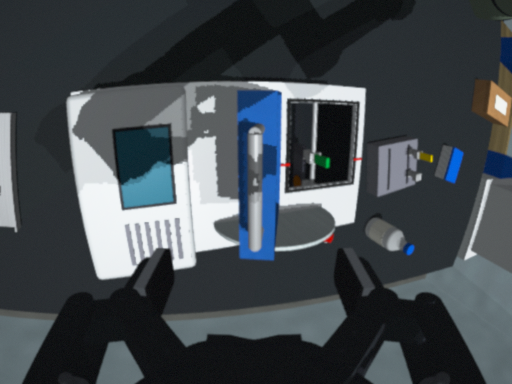

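The bar at (255,191) is centred between the fingers and parallel to the photometer's x. I'll approach and grasp it.

```bash
python3 - <<'E'
from h import *
np.set_printoptions(precision=4,suppress=True)
print(move_l(lidpose(2.05)[0],.12,until_force=8));s=get_state();print(s['contact_force'],s['position']-lidpose(2.05)[0])
grab(30);s=get_state();print('gap',s['finger_gap']*85,s['contact_force'],s['clock'])
if s['finger_gap']*85<8: raise SystemExit('missed')
for l in np.arange(1.97,1.34,-.08):
    p,r=lidpose(l);move_l(p,.06,rot=r)
    s=get_state();print(round(l,2),s['contact_force'],round(s['finger_gap']*85,1),round(s['clock'],2))
    if np.linalg.norm(s['contact_force'])>30:break
E
```

```text
False
[-0.0195  0.1069  0.9677] [0.0004 0.0001 0.0011]
gap 10.956890769064302 [-1.0688  4.6864  3.1379] 20.8833
1.97 [ 0.4    -0.1565 -1.3816] 10.7 21.29
1.89 [ 0.4215 -2.3552 -1.2038] 10.6 21.7
1.81 [ 0.4321 -2.0678  0.68  ] 10.6 22.11
1.73 [-0.286  -3.3698  4.4821] 11.1 22.52
1.65 [-1.3484 -2.5978  6.9912] 10.7 22.93
1.57 [-1.5492 -2.0019  7.2201] 10.8 23.33
1.49 [-2.4712 -2.1575  7.855 ] 10.4 23.74
1.41 [-1.3023 -0.3016  8.7112] 10.8 24.15
```

```bash
python3 - <<'E'
from h import *
np.set_printoptions(precision=4,suppress=True)
for l in (1.33,1.25,1.17,1.09,1.01,.94,.87):
    p,r=lidpose(l);move_l(p,.06,rot=r)
    s=get_state();print(round(l,2),s['contact_force'],round(s['finger_gap']*85,1),round(s['clock'],2))
    if np.linalg.norm(s['contact_force'])>30:break
f=grab_frame('scene');cv2.imwrite('pics/s9full.png',f['img'][:,:,::-1])
cv2.imwrite('pics/s9.png',cv2.resize(f['img'][170:250,80:180,::-1],None,fx=7,fy=7,interpolation=cv2.INTER_CUBIC))
for n in('lever_tip','switch_mark'):
    for d in tip_of('scene',n)[:2]:print(n,d['centre'],round(d['score'],2))
E
```

```text
1.33 [-1.5301  0.3223  7.2921] 10.4 24.56
1.25 [-2.4937  2.2191  8.0285] 10.7 24.97
1.17 [-3.8687  3.3284  7.9407] 10.6 25.38
1.09 [-2.8828  3.3484  7.8018] 10.8 25.78
1.01 [-2.205   4.5773  7.5519] 10.6 26.19
0.94 [-2.477   5.4185  7.2813] 10.6 26.57
0.87 [-1.1309  4.8642  5.3399] 10.6 26.94
lever_tip [144.8, 200.5] 0.83
switch_mark [146.1, 201.1] 0.56
```

View pics/s9.png

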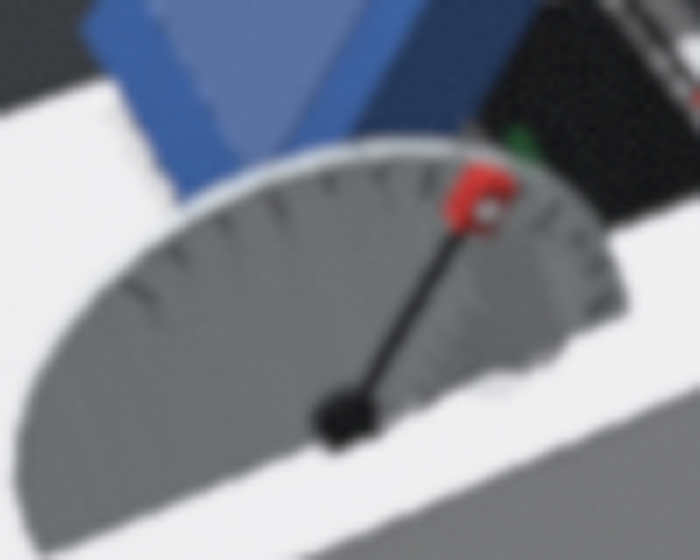

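The lever (tip at crop (460,232)) points at the inner end of the red switch, slightly to its left: the middle of the inner end is about (470,223), so it is about 0.02 to 0.04 rad high. I'll lower it by 0.02, then check stillness and the carrier before handing in.

```bash
python3 - <<'E'
from h import *
np.set_printoptions(precision=4,suppress=True)
p,r=lidpose(.85);move_l(p,.02,rot=r);sleep(.5)
for k in range(2):
    f=grab_frame('scene')
    print([(d['centre'],round(d['score'],2)) for n in('lever_tip','switch_mark','reference_tab') for d in tip_of('scene',n)[:1]])
sc=cv2.resize(f['img'][170:250,80:180,::-1],None,fx=7,fy=7,interpolation=cv2.INTER_CUBIC)
cv2.imwrite('pics/s10.png',sc)
t=grab_frame('top')
for n,z in(('reference_tab',.137),('reference_seat',.107)):
    for d in tip_of('top',n)[:1]:print('top',n,d['centre'],round(d['score'],2),rel(atz(ray('top',d['centre']),z)))
s=get_state();print(s['contact_force'],s['finger_gap']*85,s['clock'],np.abs(s['joint_velocities']).max())
E
```

```text
[([149.1, 201.4], 0.57), ([110.6, 198.0], 0.72), ([298.9, 243.5], 0.54)]
[([144.9, 203.8], 0.95), ([144.4, 200.4], 0.39)]
[-1.9534  5.9269  4.6623] 10.748253183524628 28.4833 0.0026539270345816587
```

View pics/s10.png

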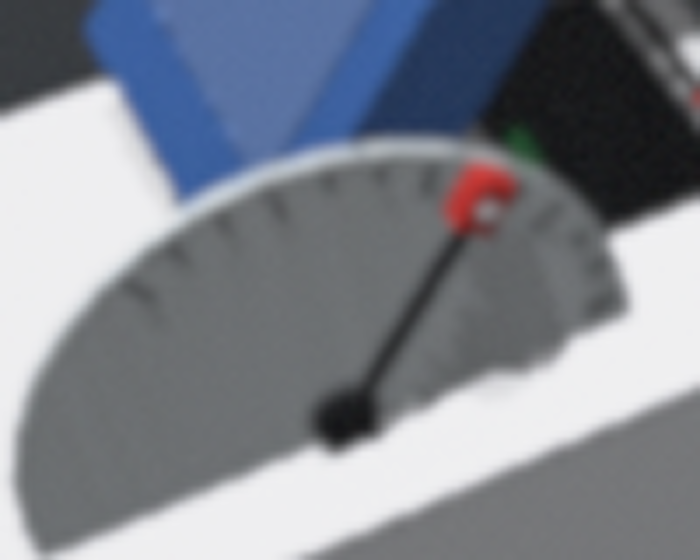

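The lever tip, at about (463,233), now points at the middle of the switch's inner end. The tab is still at its place at (522,145), and the arm is still and gripping the bar. Handing in.

```bash
python3 -c "
from cell import *
print(sign_off())"
```

```text
the job is handed in; nothing more can be done
None
```

The job is handed in at about 28.5 s on the robot's clock: the carrier hangs on the rod with its tab at the red line, and the gripper is holding the lid at the switch.

- **Carrier:** I hooked the reference carrier on the rod about 60 mm before the line; it touched down at the predicted height of 0.121 m. I slid it under the cover and let go. Checks after release put the tab's middle between -2.5 and +2.7 mm of the line (limit 6 mm) and about 1 mm sideways by the tab. The network's seat point read 2–3 mm sideways.
- **Lid:** I swung it down from 2.05 to about 0.85 rad in small steps, holding the bar with a 30 N grip. No force reading taken after a step went above 10 N.
- **Lever:** In the last picture it points at the middle of the switch's inner end. My remaining uncertainty is about 0.03 rad (limit 0.08). The arm was still, with the bar in the grip (finger gap 10.7 mm).

**Checks that failed or disagreed:**
- With the lid lowered, the top camera no longer found the tab, so the last carrier check was only that its green tab stood unchanged in the scene picture.
- The networks' final lever and switch points scattered by several pixels and included one plainly false switch and one false tab detection, so I judged the lever from the picture itself.
- I did not measure the spare carrier, bottle and cuvette box again. The arm stayed clear of them, and they showed no change in the wrist pictures.

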